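# Load the pressure chamber and lock its quick-release clamp

### The arm

A 6-joint arm with a two-finger parallel gripper is mounted at the origin on the work surface. World frame = base frame: x ahead of the robot, y to its left, z up, the work surface at z = 0. Lengths are in m, angles in rad, forces in N, time in s.
With the tool pointing down it reaches from about 0.2 to 0.875 m from the base axis. Payload 3.4 kg.
Tool frame: the origin (TCP) lies between the finger pads; the fingertips stand 25 mm ahead of it and the grasp point (between the pads) lies 6 mm ahead of it (r.nose_length is the z of the fingertips in the tool frame, in m); z points along the fingers, x is the direction in which the jaws open and shut, and the axes are right-handed (so a half turn about z gives the same grasp; the last joint's range is limited). The gripper opens to 94 mm and grips with 3 to 60 N. Pads are 16 mm wide; open, the fingers measure 119 mm over their backs; the gripper's body (75 mm by 177 mm) begins 78 mm behind the grasp point.
Start: joints at [-1.303, 0.276, 1.505, -0, 1.361, -0.121], TCP at [0.218, -0.532, 0.23] pointing down, gripper open.
Joint ranges: [-2.89, 2.89], [-0.75, 2.08], [0.22, 2.7], [-1.18, 4.32], [0.11, 2.71], [-2.7, 2.7]. Speed limits (rad/s): [2.57, 2.57, 3.14, 3.14, 3.14, 3.14].

### API

Orientations are given as a unit quaternion [w, x, y, z].
In Python, from plant import r, gripper_to, inverse_kinematics, vision, models, telemetry gives the robot as it stands. Calls block until the motion is done:
- r.move_to(position, orientation): joint-space move of the TCP to a pose.
- r.move_l(position, rot=None, vel=0.15, guard=None): straight line of the TCP; rot=None keeps the orientation; vel is the mean speed in m/s. With guard (N) it stops when the force on the tool has changed by that much, and returns True; else False.
- r.movej(angles): joint-space move.
- gripper_to(opening, f_grip=None): finger opening in m; f_grip is the grip in N (None keeps the last); returns when the fingers have stopped.
- r.hold(seconds).
- inverse_kinematics(position, orientation): joint angles nearest the present ones, or None.
- vision.snapshot(name): name is "side" or "top"; returns the picture (420x560x3 uint8, red, green, blue); there is no depth.
- vision.get_calibration(name): a dict with "fx", "fy", "cx", "cy" (pixels), "position" and "orientation" of the camera in the world. Camera axes: x right, y down, z forward; pixel columns grow to the right and rows downward; lengths in m; the calibration is good to about 2 mm. A picture is of the moment at which its call begins. get_calibration takes no time and is no camera call.
A pose or a line that the arm cannot do raises r.PlanningError and nothing moves.
- r.sign_off(): hands the job in, once; it reports no verdict.
Trained networks look in the newest picture that a camera, given by its name, has taken for a name from the list of things; names that differ only in an ending like _2 or _b are one class to them, and where a whole thing is asked for, a point or a joint stands for the part that bears it (a point fixed in the world has none). Each returns a list of dicts, best first, with "score" (0 to 1); they miss things now and then, are a little off and sometimes report something else, mostly with a low value. They report only what shows in the picture. A call takes as long as a camera call. They do not tell look-alikes from the thing itself.
- models.boxes_of(thing, camera): "at" ([x, y, z] in m, in world coordinates, good to about 4 mm: the middle of the surface that is visible of it).
- models.regions_of(thing, camera): "pixels" (420x560 bool, what is visible of it).
- models.mark_of(thing, camera): "at" ([x, y, z] in m, in world coordinates, good to about 4 mm: a listed point, or the origin of a listed thing).
Readings, each from a call of its own:
- telemetry.current_t(): time.
- telemetry.current_joints(): joint angles.
- telemetry.current_dq(): joint speeds.
- telemetry.current_joint_efforts(): joint torques, N m.
- telemetry.current_ee_pos(): TCP position.
- telemetry.current_tool_rot(): TCP orientation.
- telemetry.current_wrist_force(): force on the tool from outside, world axes, zero at the start.
- telemetry.current_torque(): the same for the moment, N m.
- telemetry.current_opening(): finger opening in m.
Only numpy, scipy, OpenCV 4.12 (cv2) and the standard library are available. Lean on these libraries where they do the work, as an engineer would, in place of code of your own. Each camera call takes 0.05 s, during which the arm holds its last target. There are 200 camera calls.

### The job

Load every amber fossil block from the green mat into the pressure chamber, shut the lid on them and swing the bolt upright into the lid's fork. Then set the quick-release clamp: turn the adjuster nut clockwise until the cam lever begins to meet firm resistance about midway through its travel, and press the lever fully home. Let go of everything and leave the other things on the bench alone.

Things in the scene. Friction and masses are not known exactly. Their poses are not given: they have to be found in the camera images.
- chamber: Pressure chamber, fixed: aluminium box 134 mm deep (own x), 210 wide (own y), 72 high, open on top. Origin: centre of its underside. Own -x is the front with the clamp, turned roughly to world -y; the lid is hinged along own +x. Walls 11 mm, floor 12 mm: inside 112 x 188 mm, 60 deep. A gauge sticks out of its own +y end to y = 152 mm, below the rim.
- lid (a joint): Lid angle (frame with clear window, 134 x 210 x 14 mm, 0.6 kg): 0 = shut on the rim, 1.57 upright, to 2.1 leaning back. Its friction hinge (0.5 Nm) holds it wherever it is left; pushing it over near the edge takes up to 8 N. A black bar handle 106 mm wide along the hinge stands 46 mm off the outer face (outermost side), 75 mm from the hinge line.
- lid_hinge (a point): Middle of the lid's hinge line, which runs along the chamber's own y, at own x = +75 mm, 79 mm above the bench. The lid's outer face lies 7 mm off this line: 86 mm above the bench when shut.
- lid_edge (a point): Middle of the lid's free front edge on its outer (upper) face, 142 mm from the hinge line. The lid's fork, two 15 mm fingers either side of a 16 mm slot open to the front, runs 40 mm further out; the upright bolt stands in that slot.
- lug_top (a point): Fixed to the chamber: the point on the upright bolt's axis level with the upper face of the shut lid's fork, 86 mm above the bench, own x = -89 mm, y = 0. The nut's washer bears on the fork here.
- bolt (a joint): Lean of the swing bolt (steel rod 10 mm thick, pivoted at the chamber's own x = -89 mm, about 44 mm above the bench): 0 = upright against its stop, in the slot of the shut lid's fork; up to 0.95 = leaning out to the front. It stays where it is left and takes about 3 N at the nut to swing.
- nut_grip (a point): Centre of the dark knurled adjuster nut on top of the swing bolt: cylinder 36 mm across, 28 mm high along the bolt (14 mm each way from this point), with a 4 mm washer of the same width under it. It moves with the bolt and rides up to 7 mm higher on it while the bolt leans out.
- nut_foot (a point): Centre of the underside of the nut's washer, on the bolt's axis. With the bolt upright its height above lug_top is the gap still to be taken up; the resistance begins when it reaches the fork.
- nut (a joint): Turn of the adjuster nut: grows as it is turned clockwise seen from above, which lowers it 6 mm per turn (0.95 mm per rad); range 0 to 11. It turns stiffly (0.3 Nm) and stays where it is left. The reading at which the clamp bites differs from start to start.
- lever (a joint): Cam lever: 0 = open, up and 0.20 rad back over the lid; 1.9 = closed at its stop, out to the front, 0.13 rad below level. Closing draws the nut down 2 mm at 0.2, 4 at 0.4, 5.9 at 0.6, 7.7 at 0.8, 9.2 at 1.0, 10.5 at 1.2, 11.5 at 1.4, 12.3 at 1.8, then goes over centre. It stays where left; at the tip it needs 2 N free, 5 to 10 N against a well set nut, more if too tight.
- lever_tip (a point): Outer end of the cam lever, 78 mm from its pivot. The lever is a dark bar 13 mm wide and 9 thick, with a red grip 18 mm wide and 13 mm thick along its last 34 mm.
- lever_pivot (a point): The lever's pivot, about 44 mm above the bench, level with the bolt's pivot and 70 mm to the chamber's own -y side of it. The lever swings in the upright plane across the chamber's own y.
- nut_seat: The washer under the adjuster nut, with the nut (origin as nut_foot). Its force on the chamber's lid is the clamping force.
- block1_c (a point): Centre of an amber resin block with a small dark fossil set in its top, 44 (own x) x 30 (own y) x 22 mm (own z), 45 g. Two to four of the four blocks are present (None: this one is absent).
- block2_c (a point): Centre of an amber resin block with a small dark fossil set in its top, 44 (own x) x 30 (own y) x 22 mm (own z), 45 g. Two to four of the four blocks are present (None: this one is absent).
- block3_c (a point): Centre of an amber resin block with a small dark fossil set in its top, 44 (own x) x 30 (own y) x 22 mm (own z), 45 g. Two to four of the four blocks are present (None: this one is absent).
- block4_c (a point): Centre of an amber resin block with a small dark fossil set in its top, 44 (own x) x 30 (own y) x 22 mm (own z), 45 g. Two to four of the four blocks are present (None: this one is absent).
- dropper: Bystander: a clear dropper bottle with a red cap, 34 mm across and 85 mm tall; origin at the centre of its underside.
- dish: Bystander: a shallow pale dish, 90 mm across and 16 mm tall; origin at the centre of its underside.
- tweezers: Bystander: steel tweezers, 110 mm long, lying flat; origin on the bench near its middle.
- hexkey: Bystander: a hex key with a yellow handle, about 130 mm long, lying flat; origin on the bench near its middle.
- jar: Bystander: an amber glass jar with a white cap, 48 mm across and 55 mm tall; origin at the centre of its underside.
- brush: Bystander: a small brush, 160 mm long, lying flat; origin on the bench near its middle.
Things that resemble listed ones, but are neither listed nor needed, are in the scene too. Leave any grey look-alike of the part that bears block3_c alone.

How it is judged:
By the outcome, as a careful person would: the job done as asked, in the order asked, and still so for the second after the job is handed in, with the robot touching nothing.
Of block1, block2, block3, block4 only 2 to 4 are there at a start; the rules pass over those that are not, and their reading is None.
At some moment in a run one of block1, block2, block3, block4 may be knocked a few centimetres aside while the robot is not near it.
Once in a run the grip may slacken for a moment while it holds something.
It also fails if it takes over 210 s, if anything falls off the work surface, if the arm or the gripper's body presses on something with over 40 N, if the wrist force passes 120 N, or if a joint passes its speed limit or range.

## Working session

There is one attempt and no reset: what is moved stays moved. The work goes in short steps, each a Python script; the robot and the scene stay as the last script left them, time stands still between calls to the robot, and variables do not carry over. Pictures are saved under pics/ and viewed, about 12 in all and at most 16, crops included, and the job is handed in when it is done.

```bash
ls; mkdir -p pics; python3 - <<'E'
from plant import r, vision, models, telemetry
import cv2, numpy as np
for c in("side","top"):
    im=vision.snapshot(c); cv2.imwrite(f"pics/{c}0.png",im[:,:,::-1])
    k=vision.get_calibration(c); print(c,{a:np.round(b,3).tolist() for a,b in k.items()})
    for n in ["chamber","lid_hinge","lid_edge","lug_top","nut_grip","nut_foot","lever_tip","lever_pivot","block1_c","dropper","dish","tweezers","hexkey","jar","brush"]:
        print(n,[(np.round(d["at"],3).tolist(),round(d["score"],2)) for d in models.mark_of(n,c)])
print(telemetry.current_t())
E
```

```text
pics
side {'fx': 408.404, 'fy': 408.404, 'cx': 278.774, 'cy': 210.841, 'position': [0.538, -0.884, 0.619], 'orientation': [-0.499, 0.866, -0.035, 0.016]}
chamber [([0.556, 0.171, -0.002], 0.79)]
lid_hinge [([0.545, 0.246, 0.082], 0.94), ([0.786, 0.064, 0.002], 0.16)]
lid_edge [([0.545, 0.306, 0.207], 0.85)]
lug_top [([0.564, 0.082, 0.089], 0.58)]
nut_grip [([0.57, 0.04, 0.112], 0.55)]
nut_foot [([0.564, 0.047, 0.096], 0.69), ([0.522, -0.432, 0.004], 0.17)]
lever_tip [([0.628, 0.1, 0.122], 0.59), ([0.599, -0.303, 0.013], 0.37), ([0.586, -0.192, 0.009], 0.2)]
lever_pivot [([0.634, 0.088, 0.044], 0.56)]
block1_c []
dropper [([0.744, -0.091, 0.0], 0.59)]
dish [([0.426, -0.084, -0.003], 0.57)]
tweezers []
hexkey [([0.787, 0.068, 0.003], 0.52)]
jar [([0.394, 0.388, -0.002], 0.62)]
brush [([0.731, -0.33, 0.0], 0.63)]
top {'fx': 474.103, 'fy': 474.103, 'cx': 281.03, 'cy': 211.796, 'position': [0.483, -0.019, 1.597], 'orientation': [-0.025, 0.713, -0.7, 0.035]}
chamber [([0.558, 0.17, -0.005], 0.68)]
lid_hinge [([0.554, 0.246, 0.083], 0.68), ([0.728, -0.332, -0.003], 0.39), ([0.546, 0.309, 0.21], 0.35)]
lid_edge [([0.748, -0.091, 0.002], 0.68), ([0.546, 0.307, 0.21], 0.66)]
lug_top []
nut_grip [([0.568, 0.032, 0.109], 0.43), ([0.395, 0.385, -0.001], 0.42)]
nut_foot [([0.57, 0.052, 0.092], 0.52)]
lever_tip [([0.631, 0.105, 0.117], 0.59)]
lever_pivot [([0.64, 0.093, 0.045], 0.66), ([0.398, 0.384, -0.002], 0.4), ([0.597, -0.302, 0.011], 0.25)]
block1_c [([0.544, 0.307, 0.21], 0.69)]
dropper [([0.746, -0.092, 0.0], 0.59)]
dish [([0.434, -0.083, -0.001], 0.92)]
tweezers [([0.569, 0.054, 0.093], 0.72), ([0.565, 0.084, 0.085], 0.41), ([0.528, -0.43, -0.005], 0.4)]
hexkey [([0.787, 0.068, 0.001], 0.41)]
jar [([0.394, 0.384, -0.002], 0.76)]
brush [([0.726, -0.329, -0.002], 0.62), ([0.6, -0.303, 0.01], 0.62)]
1.6
```

View pics/side0.png

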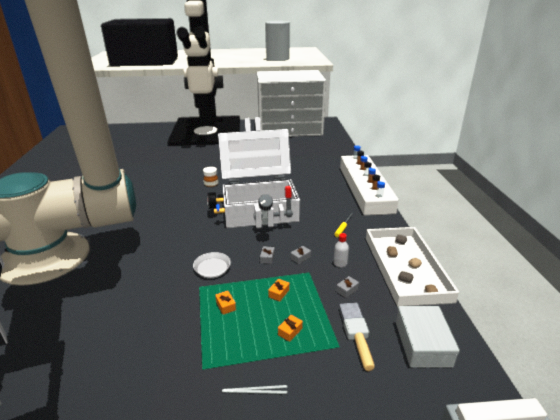

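View pics/top0.png

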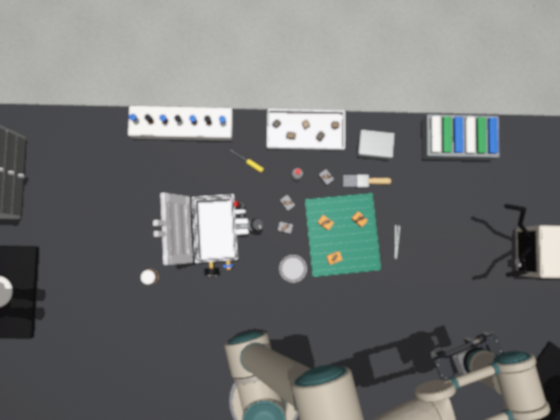

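Side view: three amber blocks are on the mat at (226,302), (279,289) and (290,327). Grey look-alikes lie off the mat at (267,254), (301,254) and (347,286), so I'll leave those alone. The lid leans back and the bolt leans out with its nut at (265,202). The red lever is up at (289,192). In the top view the same blocks are at (326,222), (360,219) and (335,258).

```bash
cat > h.py <<'E'
from plant import r, gripper_to, inverse_kinematics, vision, models, telemetry
import cv2, numpy as np
from scipy.optimize import minimize
from scipy.spatial.transform import Rotation as R
def cal(c):
    k=vision.get_calibration(c); q=np.array(k["orientation"]); return k,R.from_quat(q,scalar_first=True).as_matrix(),np.array(k["position"])
def proj(P,c):
    k,M,t=cal(c); p=(np.atleast_2d(P)-t)@M; return np.c_[p[:,0]/p[:,2]*k["fx"]+k["cx"],p[:,1]/p[:,2]*k["fy"]+k["cy"]]
def ray(uv,c,z):
    k,M,t=cal(c); d=M@np.array([(uv[0]-k["cx"])/k["fx"],(uv[1]-k["cy"])/k["fy"],1]); return t+d*(z-t[2])/d[2]
def amber(im):
    h=cv2.cvtColor(im,cv2.COLOR_RGB2HSV); return cv2.inRange(h,(5,150,110),(20,255,255))
BOX=np.array([[a,b,c] for a in(-.022,.022) for b in(-.015,.015) for c in(-.011,.011)])
def blocks(lim=(0.38,0.72,-0.45,-0.1),z=.011):
    """amber blocks lying flat: list of (x,y,yaw of own x,iou), fitted in both pictures"""
    ims={c:vision.snapshot(c) for c in("side","top")}; out=[]; ms={}
    for c in ims: ms[c]=cv2.resize(amber(ims[c]),None,fx=4,fy=4,interpolation=cv2.INTER_LINEAR)>127
    n,lab,st,ce=cv2.connectedComponentsWithStats(cv2.morphologyEx(amber(ims["side"]),cv2.MORPH_CLOSE,np.ones((5,5))))
    for i in range(1,n):
        if st[i,4]<80: continue
        p0=ray(ce[i],"side",z)
        if not(lim[0]<p0[0]<lim[1] and lim[2]<p0[1]<lim[3]): continue
        W={}
        for c in ims:
            u=proj(p0,c)[0]*4; w=160 if c=="side" else 70
            o=np.maximum((u-w).astype(int),0); m=ms[c][o[1]:o[1]+2*w,o[0]:o[0]+2*w].astype(np.uint8)
            m=cv2.morphologyEx(m,cv2.MORPH_CLOSE,np.ones((21,21)))
            l=cv2.connectedComponents(m)[1]; ids=l[l>0]
            if not ids.size: continue
            cl=l[w-20:w+20,w-20:w+20]; cl=cl[cl>0]
            b=np.bincount(cl).argmax() if cl.size else np.bincount(ids).argmax()
            W[c]=(o,(l==b))
        def f(v):
            P=BOX@R.from_euler("z",v[2]).as_matrix().T+[v[0],v[1],z]; s=0
            for c,(o,m) in W.items():
                h=cv2.convexHull(((proj(P,c)*4+1.5-o)*16).round().astype(np.int32))
                a=np.zeros(m.shape,np.uint8); cv2.fillConvexPoly(a,h,1,shift=4); a=a>0
                s+=1-(a&m).sum()/(a|m).sum()
            return s
        best=min((minimize(f,[p0[0],p0[1],y],method="Nelder-Mead",options=dict(initial_simplex=[[p0[0]-.006,p0[1]-.006,y-.2],[p0[0]+.008,p0[1],y],[p0[0],p0[1]+.008,y],[p0[0],p0[1],y+.3]],maxiter=120)) for y in np.arange(0,np.pi,.4)),key=lambda s:s.fun)
        out.append((*best.x[:2],(best.x[2]+np.pi/2)%np.pi-np.pi/2,1-best.fun/len(W)))
    return out
def down(yaw):  # tool pointing down, jaw (tool x) along world angle yaw
    c,s=np.cos(yaw),np.sin(yaw)
    return R.from_matrix(np.array([[c,s,0],[s,-c,0],[0,0,-1]])).as_quat(scalar_first=True)
E
cat > chfit.py <<'E'
from h import *
from scipy.optimize import least_squares
own={"chamber":(0,0,0),"lid_hinge":(.075,0,.079),"lug_top":(-.089,0,.086),"lever_pivot":(-.089,-.07,.044)}
obs=[]
for s in range(3):
  for c in("side","top"):
    vision.snapshot(c)
    for n,o in own.items():
        for d in models.mark_of(n,c)[:1]: obs.append((o,np.array(d["at"])))
def f(v): return np.concatenate([(R.from_euler("z",v[2]).apply(o)+[v[0],v[1],0]-a)[:2]*1000 for o,a in obs])
s=least_squares(f,[.557,.17,1.6],loss="soft_l1",f_scale=4); print(s.x,np.round(f(s.x).reshape(-1,2),1).tolist())
for b in blocks(): print(np.round(b,3))
print(telemetry.current_t())
E
python3 chfit.py
```

```text
[0.55650038 0.17240422 1.66088075] [[4.6, -0.7], [5.1, -0.4], [-3.9, 1.2], [0.9, 2.3], [-0.4, 1.2], [-4.0, -4.8], [-0.8, -1.6], [-1.8, 0.9], [2.8, -1.4], [1.4, -0.8], [1.8, 1.7], [0.4, -0.2], [-1.3, 1.1], [-3.1, -0.8], [1.3, -1.4], [-1.6, -0.1], [0.2, 0.5], [4.2, 1.0], [-0.4, 3.2], [78.3, -84.9], [-26.8, 362.5], [-3.6, 0.7], [0.2, -2.0], [-0.6, -0.2]]Traceback (most recent call last):
  File "chfit.py", line 12, in <module>
    for b in blocks(): print(np.round(b,3))
             ~~~~~~^^
  File "h.py", line 40, in blocks
    best=min((minimize(f,[p0[0],p0[1],y],method="Nelder-Mead",options=dict(initial_simplex=[[p0[0]-.006,p0[1]-.006,y-.2],[p0[0]+.008,p0[1],y],[p0[0],p0[1]+.008,y],[p0[0],p0[1],y+.3]],maxiter=120)) for y in np.arange(0,np.pi,.4)),key=lambda s:s.fun)
  File "h.py", line 40, in <genexpr>
    best=min((minimize(f,[p0[0],p0[1],y],method="Nelder-Mead",options=dict(initial_simplex=[[p0[0]-.006,p0[1]-.006,y-.2],[p0[0]+.008,p0[1],y],[p0[0],p0[1]+.008,y],[p0[0],p0[1],y+.3]],maxiter=120)) for y in np.arange(0,np.pi,.4)),key=lambda s:s.fun)
              ~~~~~~~~^^^^^^^^^^^^^^^
[... 206 characters left out ...]
callback, bounds=bounds,
                               **options)
    fsim[j] = func(sim[j])
              ~~~~^^^^^^^^
    fx = function(np.copy(x), *(wrapper_args + args))
  File "h.py", line 36, in f
    h=cv2.convexHull(((proj(P,c)*4+1.5-o)*16).round().astype(np.int32))
                       ~~~~^^^^^
  File "h.py", line 8, in proj
    k,M,t=cal(c); p=(np.atleast_2d(P)-t)@M; return np.c_[p[:,0]/p[:,2]*k["fx"]+k["cx"],p[:,1]/p[:,2]*k["fy"]+k["cy"]]
          ~~~^^^
  File "h.py", line 6, in cal
    k=vision.get_calibration(c); q=np.array(k["orientation"]); return k,R.from_quat(q,scalar_first=True).as_matrix(),np.array(k["position"])
ValueError: time passes only in moves, steps and waits
```

The chamber pose is consistent to about 3 mm. Next I'll cache the calibration and fit the blocks.

```bash
sed -i 's/^def cal(c):/import functools\n@functools.cache\ndef cal(c):/' h.py
cat >> h.py <<'E'
CH=np.array([.5565,.1724]); YAW=1.661
def ch(x,y,z): p=R.from_euler("z",YAW).apply([x,y,z]); return p+[CH[0],CH[1],0]
E
python3 - <<'E'
from h import *
B=blocks()
for b in B: print(np.round(b,3))
im=cv2.resize(cv2.imread("pics/side0.png"),None,fx=4,fy=4,interpolation=cv2.INTER_CUBIC)
for b in B:
    P=BOX@R.from_euler("z",b[2]).as_matrix().T+[b[0],b[1],.011]
    cv2.polylines(im,[cv2.convexHull((proj(P,"side")*4+1.5).round().astype(np.int32))],1,(255,255,0),1)
C=[ch(x,y,.072) for x,y in((-.067,-.105),(.067,-.105),(.067,.105),(-.067,.105))]+[ch(x,y,.072) for x,y in((-.056,-.094),(.056,-.094),(.056,.094),(-.056,.094))]
for q in(C[:4],C[4:]): cv2.polylines(im,[(proj(q,"side")*4+1.5).round().astype(np.int32)],1,(255,0,255),1)
cv2.imwrite("pics/fit.png",im[680:1400,760:1480]); 
cv2.imwrite("pics/fit.png",np.hstack([cv2.resize(im[1080:1400,760:1260],(400,256)),cv2.resize(im[500:940,800:1260],(400,383))[:256]]) if 0 else cv2.resize(im[500:1400,760:1460],(600,600*900//700))[:600] if 0 else cv2.resize(im[500:1400,760:1460],(466,600)))
print(telemetry.current_t())
E
```

```text
[ 0.586 -0.185  1.104  0.888]
[ 0.468 -0.215 -1.272  0.89 ]
[ 0.6   -0.3    0.929  0.471]
3.3
```

View pics/fit.png

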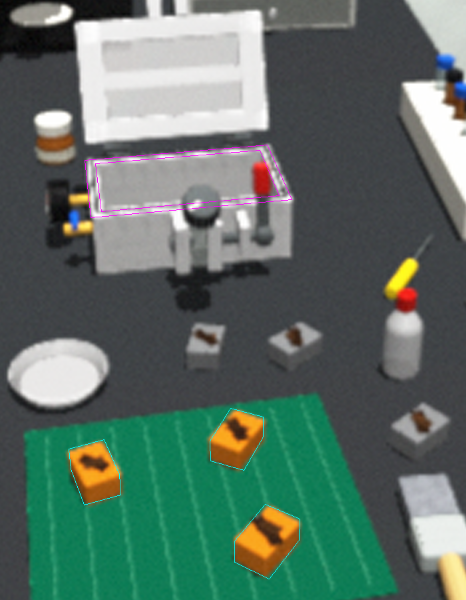

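All three amber blocks fit the outlines well, and the chamber rim matches. Top-camera data for the third block was poor, so I'll fall back to side only there. Picking block 1 now.

```bash
python3 - <<'E'
s=open("h.py").read()
s=s.replace("        out.append(","        if len(W)==2 and best.fun>.4: W.pop('top'); best=minimize(f,best.x,method='Nelder-Mead',options=dict(maxiter=150))\n        out.append(")
s+='''
def near(yaw):  # equivalent jaw yaw nearest to the present one
    x=R.from_quat(telemetry.current_tool_rot(),scalar_first=True).as_matrix()[:,0]; a=np.arctan2(x[1],x[0])
    return a+(yaw-a+np.pi/2)%np.pi-np.pi/2
def go(p,yaw): r.move_to(list(p),down(near(yaw)))
def pick(b):
    x,y,w,_=b; gripper_to(.06,30); go([x,y,.13],w+np.pi/2)
    r.move_l([x,y,.0285],vel=.12,guard=15); gripper_to(.02,30); r.move_l([x,y,.2],vel=.25)
    return telemetry.current_opening()
def place(own_y,own_x=.008):
    p=ch(own_x,own_y,0); go([p[0],p[1],.2],YAW+np.pi/2)
    o=telemetry.current_opening(); print("opening before placing",round(o,4))
    if o<.025: return False
    g=r.move_l([p[0],p[1],.0285+.015],vel=.12,guard=12); gripper_to(.036); r.hold(.2)
    r.move_l([p[0],p[1],.2],vel=.25); print("guard",g); return True
'''
open("h.py","w").write(s)
E
cat > one.py <<'E'
from h import *
import sys
B=blocks(); [print(np.round(b,3)) for b in B]
b=max([b for b in B if b[3]>.75],key=lambda b:b[1])
print("pick",round(pick(b),4))
ok=place(float(sys.argv[1])); print(ok)
im=vision.snapshot("side"); cv2.imwrite(f"pics/{sys.argv[2]}.png",cv2.resize(im[150:390,170:450,::-1],None,fx=2,fy=2)); print(telemetry.current_t(),telemetry.current_ee_pos())
E
python3 one.py -0.05 p1
```

```text
[ 0.586 -0.185  1.104  0.888]
[ 0.468 -0.216 -1.273  0.89 ]
[ 0.6   -0.301  0.926  0.878]
pick 0.0302
opening before placing 0.0308
guard False
True
12.5667 [0.60431694 0.18459396 0.19794624]
```

View pics/p1.png

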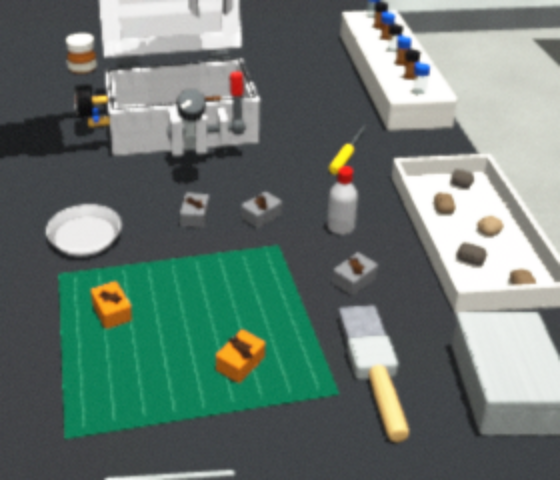

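The first block has left the mat, and its top shows inside the chamber at about (213,99). Picking the next two.

```bash
python3 one.py 0.05 p2 && python3 one.py 0.0 p3 && python3 - <<'E'
from h import *
r.move_to([.40,-.1,.3],telemetry.current_tool_rot())
t=vision.snapshot("top"); s=vision.snapshot("side")
print(len(blocks()), telemetry.current_t())
cv2.imwrite("pics/p3.png",cv2.resize(np.vstack([t[180:280,140:400],s[120:280,170:430]])[:,:,::-1],None,fx=2.3,fy=2.3,interpolation=cv2.INTER_CUBIC))
E
```

```text
[ 0.468 -0.215 -1.273  0.89 ]
[ 0.6   -0.301  0.929  0.887]
pick 0.0299
opening before placing 0.0299
guard False
True
21.5167 [0.50466895 0.17556864 0.19814848]
[ 0.6   -0.301  0.899  0.885]
pick 0.03
opening before placing 0.0301
guard False
True
30.9583 [0.55448961 0.18009959 0.19807319]
0 32.425
```

View pics/p3.png

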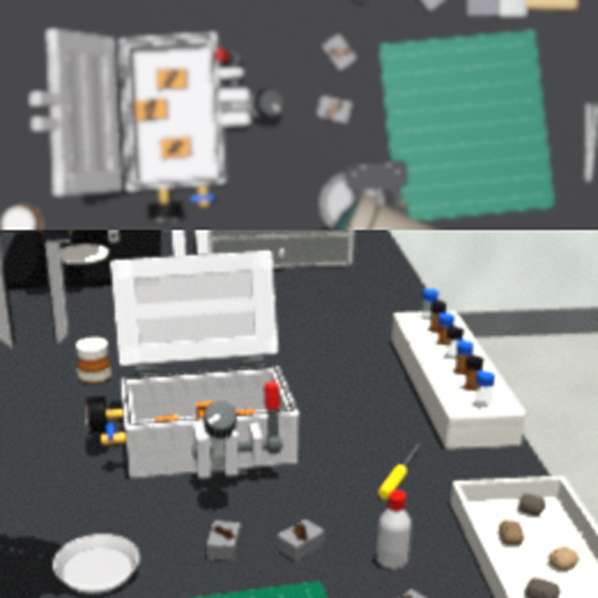

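All three blocks lie flat inside the chamber, at (172,78), (151,108) and (175,148) in the top crop, and none are left on the mat. Next I'll lean the bolt fully out so the fork clears it, then close the lid from behind.

```bash
cat >> h.py <<'E'
TIP=.025
def tip(x,y,z,vel=.12,guard=None): p=ch(x,y,z+TIP); return r.move_l(list(p),vel=vel,guard=guard)
def tipj(x,y,z): go(ch(x,y,z+TIP),YAW+np.pi/2)
E
python3 - <<'E'
from h import *
gripper_to(0.0,30)
tipj(-.085,0,.19); tip(-.085,0,.092,.15,15); print("g",tip(-.128,0,.092,.05,18), telemetry.current_wrist_force()); tip(-.12,0,.092); tip(-.1,0,.2,.2)
# lid
y=.045
def path(th):
    d=np.array([-np.cos(th),np.sin(th)]); n=np.array([np.sin(th),np.cos(th)])
    if th>1.5708: E=.142*d+.007*n-[0,.025]
    else: E=.117*d+.007*n
    return E[0]+.008+.075,E[1]+.079
a,z=path(2.05)
tipj(a+.03,y,z+.12); tip(a+.03,y,z,.2,15)
for th in np.r_[np.arange(2.05,0.05,-.15),.04]:
    a,z=path(th); g=tip(a,y,z,.12,30)
    if g: print("guard",round(th,2),telemetry.current_wrist_force()); break
g=tip(a,y,.082,.04,18); print(g,telemetry.current_ee_pos()[2]-.025,telemetry.current_wrist_force())
tip(a,y,.2,.25); tipj(-.05,.2,.25)
t=vision.snapshot("top"); s=vision.snapshot("side")
for n in("nut_grip","nut_foot","lid_edge"): print(n,[np.round(d["at"],3).tolist() for c in("side","top") for d in models.mark_of(n,c)[:1]])
cv2.imwrite("pics/lid.png",cv2.resize(np.vstack([t[180:260,140:340],s[120:280,190:390]])[:,:,::-1],None,fx=2.5,fy=2.5,interpolation=cv2.INTER_CUBIC)); print(telemetry.current_t())
E
```

```text
g False [-1.78591723 13.26375713  0.57463464]
True 0.08624879248947681 [-0.88263272 -1.02691648  5.78892055]
nut_grip [[0.574, 0.02, 0.094], [0.571, 0.017, 0.09]]
nut_foot [[0.573, 0.035, 0.078]]
lid_edge [[0.565, 0.034, 0.08], [0.564, 0.106, 0.09]]
45.375
```

View pics/lid.png

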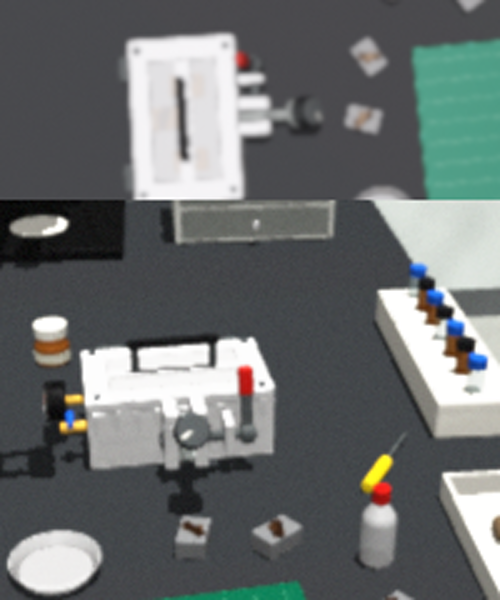

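The lid is shut, with its top touched at 86 mm, and the bolt is leaning out. Now I'll swing it upright.

```bash
python3 - <<'E'
from h import *
tipj(-.205,0,.2); tip(-.205,0,.082,.2,12)
tip(-.16,0,.088,.08,25)
g=tip(-.112,0,.106,.05,22); print(g,telemetry.current_ee_pos(),ch(-.115,0,.1),telemetry.current_wrist_force())
tip(-.14,0,.108); tip(-.17,0,.22,.25)
tipj(-.05,.2,.25)
t=vision.snapshot("top"); s=vision.snapshot("side")
for n in("nut_grip","nut_foot","lug_top","lever_tip","lever_pivot"): print(n,[np.round(d["at"],3).tolist() for c in("side","top") for d in models.mark_of(n,c)[:1]])
print(ch(-.089,0,.086))
cv2.imwrite("pics/bolt.png",cv2.resize(np.vstack([t[190:260,190:310],s[160:240,210:330]])[:,:,::-1],None,fx=4,fy=4,interpolation=cv2.INTER_CUBIC)); print(telemetry.current_t())
E
```

```text
True [0.57166982 0.02174706 0.12228447] [0.56685936 0.05786754 0.1       ] [-0.58826476 -4.79552201  4.52671064]
nut_grip [[0.568, 0.042, 0.109], [0.728, -0.33, -0.003]]
nut_foot [[0.563, 0.051, 0.097], [0.567, 0.052, 0.093]]
lug_top [[0.566, 0.08, 0.087], [0.566, 0.085, 0.086]]
lever_tip [[0.628, 0.101, 0.12], [0.629, 0.106, 0.119]]
lever_pivot [[0.631, 0.09, 0.041]]
[0.56451724 0.08376184 0.086     ]
50.825
```

View pics/bolt.png

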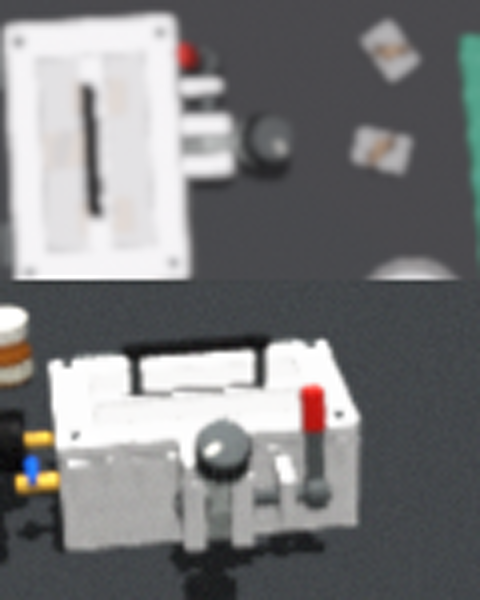

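The bolt only came up to a lean of about 0.6, because the guard tripped early. I'll push again from there and watch the force.

```bash
python3 - <<'E'
from h import *
tipj(-.19,0,.2); tip(-.19,0,.1,.2,12)
for x,z in[(-.16,.1),(-.15,.1),(-.14,.101),(-.13,.103),(-.122,.105),(-.117,.106),(-.113,.106)]:
    g=tip(x,0,z,.04,30); print(x,g,np.round(telemetry.current_wrist_force(),1),np.round(R.from_euler("z",-YAW).apply(telemetry.current_ee_pos()-np.r_[CH,0]),4))
    if g: break
s=vision.snapshot("side")
cv2.imwrite("pics/bolt2.png",cv2.resize(s[140:240,210:330][:,:,::-1],None,fx=4,fy=4,interpolation=cv2.INTER_CUBIC)); print(telemetry.current_t())
E
```

```text
-0.16 False [-0.1 -4.   1.3] [-0.1604 -0.0002  0.1251]
-0.15 False [-0.2 -2.9  1.9] [-0.15   -0.0002  0.1251]
-0.14 False [ 0.4 -3.4  2.5] [-1.400e-01 -1.000e-04  1.261e-01]
-0.13 False [ 0.1 -2.8  1.7] [-0.1295  0.0003  0.1278]
-0.122 False [ 0.9 -0.8  0.7] [-0.1211  0.0003  0.1297]
-0.117 False [ 0.7 -1.1 -0.8] [-0.1164  0.0003  0.1307]
-0.113 False [-0.2 -5.9 -0.4] [-1.147e-01  1.000e-04  1.310e-01]
55.5
```

View pics/bolt2.png

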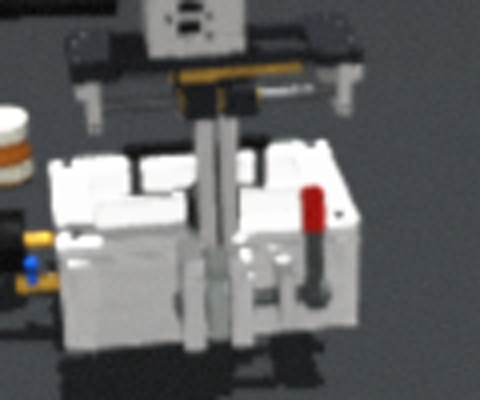

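```bash
python3 - <<'E'
from h import *
print(tip(-.110,0,.106,.03,15),np.round(telemetry.current_wrist_force(),1),telemetry.current_ee_pos())
tip(-.14,0,.108); tip(-.17,0,.22,.25); tipj(-.05,.2,.25)
G=[];F=[]
for i in range(3):
  for c in("side","top"):
    im=vision.snapshot(c)
    if c=="side": s=im
    for n,l in(("nut_grip",G),("nut_foot",F)):
        for d in models.mark_of(n,c)[:1]: l.append(np.round(d["at"],4).tolist())
print(G);print(F)
cv2.imwrite("pics/bolt3.png",cv2.resize(s[150:240,210:330][:,:,::-1],None,fx=5,fy=5,interpolation=cv2.INTER_CUBIC)); print(telemetry.current_t())
E
```

```text
False [  0.1 -10.7  -0.3] [0.56666234 0.05894694 0.13108903]
[[0.7863, 0.0671, 0.0025], [0.433, -0.0837, -0.0001], [0.5636, 0.0839, 0.1169], [0.5661, 0.083, 0.1162], [0.5674, 0.0858, 0.1186], [0.5556, 0.1716, -0.0039]]
[[0.5666, 0.0864, 0.12], [0.5666, 0.0886, 0.0962], [0.5603, 0.0867, 0.1009], [0.7855, 0.066, 0.0006], [0.5633, 0.0817, 0.1037], [0.5704, 0.0877, 0.0984]]
58.6
```

View pics/bolt3.png

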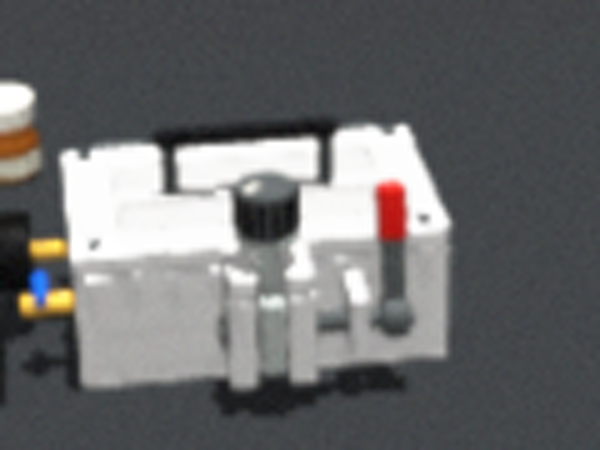

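The bolt is upright with the nut over the fork slot, and the gap is about 13 mm (washer ~99 mm vs fork 86). I'll take about 3 rad off it clockwise, then probe with the lever.

```bash
cat >> h.py <<'E'
NUT=np.array([.5655,.0838])
def rotnut(total,z,centre=True):
    """turn clockwise (seen from above) by total rad, TCP start height z; returns joint-6 travel"""
    best=None
    for y0 in np.arange(-np.pi,np.pi,.1):
        js=[inverse_kinematics([*NUT,z],list(down(y0))),inverse_kinematics([*NUT,z],list(down(y0-total/2))),inverse_kinematics([*NUT,z],list(down(y0-total)))]
        if any(j is None for j in js): continue
        q=[j[5] for j in js]
        if abs(abs(q[2]-q[0])-abs(total))<.15 and max(np.abs(q))<2.65:
            s=max(np.abs(q)); best=min(best or (9,),(s,y0))
    y0=best[1]; gripper_to(.05,50)
    r.move_to([*NUT,z+.1],down(y0)); r.move_l([*NUT,z],vel=.12,guard=15); gripper_to(.03,50)
    o=telemetry.current_opening(); T=[]
    n=int(np.ceil(abs(total)/.5)); q0=telemetry.current_joints()[5]
    for i in range(1,n+1):
        a=total*i/n; r.move_to([*NUT,z-a*.00095],down(y0-a)); T.append(round(telemetry.current_torque()[2],2))
    print("grip",round(o,4),"T",T,"opening",round(telemetry.current_opening(),4),"j6",q0,telemetry.current_joints()[5], "F",np.round(telemetry.current_wrist_force(),1))
    gripper_to(.05); r.move_l([*NUT,z+.09],vel=.25)
E
python3 - <<'E'
from h import *
rotnut(3.0,.130); print(telemetry.current_t())
E
```

```text
grip 0.035 T [np.float64(0.19), np.float64(0.17), np.float64(0.19), np.float64(0.14), np.float64(0.11), np.float64(0.19)] opening 0.0354 j6 -1.5329974687821577 1.464310291666143 F [-6.4 -1.4  3. ]
66.525
```

```bash
cat >> h.py <<'E'
def lev(th,rho=.060,off=.0065):
    f=th-.2; d=np.array([-np.sin(f),np.cos(f)]); n=np.array([np.cos(f),np.sin(f)])
    c=np.array([-.089,.044])+rho*d+off*n+[.008,0]
    return c,n
def levpush(ths,stop,vel=.05,guard=None):
    """push the lever with the closed fingertips along its arc; stops when the tangential force passes stop"""
    F0=None; X=R.from_euler("z",YAW).apply([1,0,0]); out=[]
    for th in ths:
        c,n=lev(th); g=tip(c[0],-.07,c[1],vel,guard); r.hold(.1); F=telemetry.current_wrist_force()
        out.append((round(float(th),2),round(float(F@X*n[0]+F[2]*n[1]),1)))
        if g or out[-1][1]>stop: break
    print(out,g); return out
def levstart():
    gripper_to(0,30); c,_=lev(-.25); tipj(c[0]+.02,-.07,.22); tip(c[0]+.02,-.07,c[1],.2,12); print("base",np.round(telemetry.current_wrist_force(),1))
E
python3 - <<'E'
from h import *
levstart()
o=levpush(np.r_[0,.1,.2,.3,.4,.5,.6,np.arange(.7,1.36,.05)],7.5,guard=40)
print(telemetry.current_t())
E
```

```text
base [ 0.   0.6 -0. ]
[(0.0, 0.2), (0.1, 0.4), (0.2, -0.4), (0.3, -0.3), (0.4, -0.0), (0.5, 0.2), (0.6, 0.3), (0.7, 0.3), (0.75, 1.2), (0.8, 0.5), (0.85, 0.6), (0.9, 1.2), (0.95, -0.2), (1.0, 1.1), (1.05, -0.2), (1.1, -0.0), (1.15, 0.4), (1.2, 0.7), (1.25, 0.4), (1.3, 0.5), (1.35, 0.1)] False
77.5083
```

```bash
python3 - <<'E'
from h import *
s=vision.snapshot("side")
print([(n,np.round(models.mark_of(n,"side")[0]["at"],3)) for n in("lever_tip","nut_foot","lever_pivot")])
cv2.imwrite("pics/lev.png",cv2.resize(s[130:240,200:350][:,:,::-1],None,fx=4,fy=4,interpolation=cv2.INTER_CUBIC))
E
```

```text
[('lever_tip', array([0.635, 0.015, 0.073])), ('nut_foot', array([0.56 , 0.086, 0.089])), ('lever_pivot', array([0.633, 0.09 , 0.044]))]
```

View pics/lev.png

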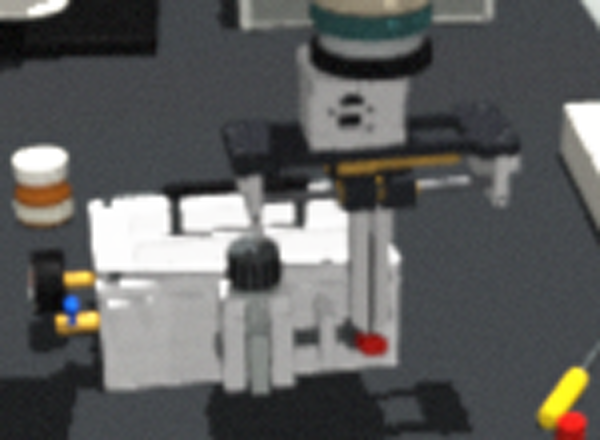

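The lever followed to about 1.35 with no firm resistance, so the gap is still over 11 mm. I'll measure it directly by touching the nut top (foot = top − 32 mm) and the fork.

```bash
cat >> h.py <<'E'
def nuttop():
    tipj(-.104,0,.17); g=tip(-.104,0,.105,.03,5); z=telemetry.current_ee_pos()[2]-TIP
    tip(-.104,0,.17,.25); print("nut top",g,round(z,4),"foot gap vs .0862",round(z-.032-.0862,4)); return z
E
python3 - <<'E'
from h import *
c,_=lev(1.35); tip(c[0]+.005,-.07,.2,.2)
nuttop(); print(telemetry.current_t())
E
```

```text
nut top True 0.1182 foot gap vs .0862 0.0
80.8167
```

The washer is just meeting the fork at lever 1.35 (draw 11.3 mm), and I want it there at about 0.95 (8.85 mm). So I'll reopen the lever, turn the nut about 2.5 rad more and check the gap by touch.

```bash
cat >> h.py <<'E'
def levopen(a=1.35):
    def pos(th):
        f=th-.2; s,c=np.sin(f),np.cos(f); return -.089-.078*s-.0065*c-.008, .044+.078*c-.0065*s-.02
    x,z=pos(a); tipj(x-.03,-.07,.2); tip(x-.03,-.07,z,.2,12)
    for th in np.r_[np.arange(a,0,-.15),0,-.04]:
        g=tip(*((lambda p:(p[0],-.07,p[1]))(pos(th))),.08,25)
        if g: print("guard at",th); break
    print("F",np.round(telemetry.current_wrist_force(),1))
    x,z=pos(th); tip(x-.02,-.07,z+.02,.15); tip(x-.03,-.07,.2,.25)
E
python3 - <<'E'
from h import *
levopen(); z0=nuttop()
rotnut(2.5,z0-.014+.013); gripper_to(0); z1=nuttop()
print("turned",(z0-z1)/.00095, telemetry.current_t())
vision.snapshot("side"); print([(n,np.round(models.mark_of(n,"side")[0]["at"],3)) for n in("lever_tip","nut_foot","lever_pivot")])
E
```

```text
F [  1.  -15.4   2.6]
nut top True 0.1182 foot gap vs .0862 0.0
grip 0.0352 T [np.float64(0.38), np.float64(0.25), np.float64(0.29), np.float64(0.31), np.float64(0.25)] opening 0.0352 j6 -1.2329850757095595 1.2645064949869746 F [-6.3 -1.1  2.2]
nut top True 0.1183 foot gap vs .0862 0.0001
turned -0.010764936537907993 100.2167
[('lever_tip', array([0.629, 0.101, 0.121])), ('nut_foot', array([0.56 , 0.085, 0.095])), ('lever_pivot', array([0.633, 0.088, 0.042]))]
```

The touch gave 0.118 regardless, so it isn't a valid nut-top reading. Checking what it is.

```bash
python3 - <<'E'
from h import *
tipj(-.104,0,.15)
for z in(.145,.14,.135,.13,.127,.124,.121,.119,.117,.115,.113):
    g=tip(-.104,0,z,.03,12); F=telemetry.current_wrist_force(); print(z,g,round(telemetry.current_ee_pos()[2]-TIP,4),np.round(F,1))
    if g or F[2]>5: break
s=vision.snapshot("side"); cv2.imwrite("pics/touch.png",cv2.resize(s[130:240,200:350][:,:,::-1],None,fx=4,fy=4,interpolation=cv2.INTER_CUBIC)); print(telemetry.current_t())
E
```

```text
0.145 False 0.1452 [-0.1 -0.   0.8]
0.14 False 0.1398 [ 0.1 -0.   0.4]
0.135 False 0.1347 [ 0.4 -0.9 -0. ]
0.13 False 0.1297 [0.1 0.2 0.2]
0.127 False 0.1274 [1.  0.9 3.1]
0.124 False 0.1242 [1.3 0.4 2.6]
0.121 False 0.121 [1. 0. 4.]
0.119 False 0.119 [ 1.5 -1.1  3.3]
0.117 False 0.1181 [ 0.7 -0.1  8.5]
103.2333
```

View pics/touch.png

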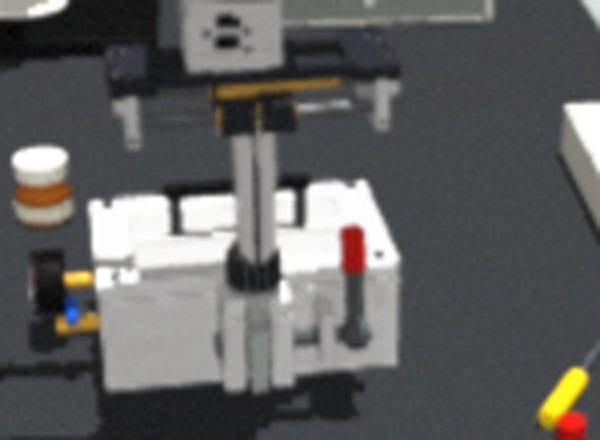

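This clears it up: the nut floats down under about 3 N, starting near 0.1275, and bottoms on the fork at 0.118. So the true gap is about 9 mm. I'll measure the first contact more finely.

```bash
python3 - <<'E'
from h import *
tip(-.104,0,.134,.1)
for z in np.arange(.132,.1245,-.0005):
    tip(-.104,0,z,.03); f=[]
    for _ in range(4): r.hold(.02); f.append(telemetry.current_wrist_force()[2])
    print(round(telemetry.current_ee_pos()[2]-TIP,4),round(np.mean(f),1),end="; ")
    if np.mean(f)>3.2: break
tip(-.104,0,.17,.25); print(telemetry.current_t())
E
```

```text
0.1313 -0.1; 0.1315 0.3; 0.131 -0.2; 0.1305 -0.1; 0.13 -0.6; 0.1295 0.1; 0.129 -0.1; 0.1285 0.2; 0.128 -0.3; 0.1277 1.7; 0.1272 2.5; 0.1265 3.0; 0.126 3.0; 0.1255 3.1; 0.125 2.5; 0.1245 2.8; 108.95
```

Contact is at 0.1279 against 0.1182 seated, a gap of 9.7 mm, so it would bite at about 1.07. I'll turn 0.95 rad more, then push the lever while watching the force.

```bash
python3 - <<'E'
from h import *
rotnut(.95,.127); gripper_to(0,30)
tipj(-.104,0,.15); tip(-.104,0,.1305,.06)
for z in np.arange(.13,.1245,-.0005):
    tip(-.104,0,z,.03); f=[]
    for _ in range(4): r.hold(.02); f.append(telemetry.current_wrist_force()[2])
    print(round(telemetry.current_ee_pos()[2]-TIP,4),round(np.mean(f),1),end="; ")
    if np.mean(f)>2.2: break
tip(-.104,0,.17,.25); print(telemetry.current_t())
levstart()
levpush(np.r_[0,.2,.4,.6,np.arange(.7,1.16,.05)],7,guard=35)
print(telemetry.current_t())
E
```

```text
grip 0.0351 T [np.float64(0.13), np.float64(0.12)] opening 0.0349 j6 -0.43298531414590496 0.5141911057329345 F [-2.9 -1.7  2.8]
0.1302 0.1; 0.1295 0.3; 0.129 -0.1; 0.1285 0.1; 0.128 0.3; 0.1275 0.0; 0.127 -0.2; 0.1268 1.6; 0.1262 2.9; 118.825
base [ 0.3  0.2 -0.6]
[(0.0, -0.0), (0.2, 0.2), (0.4, -0.1), (0.6, 0.4), (0.7, 0.2), (0.75, 0.1), (0.8, 1.0), (0.85, 0.1), (0.9, -0.3), (0.95, 2.1), (1.0, 4.5), (1.05, 6.6), (1.1, 7.4)] False
125.925
```

The nut top dropped to 0.127 as intended (gap 8.8 mm), and firm resistance begins at lever 0.90–0.95, which is midway. Pressing it home.

```bash
python3 - <<'E'
from h import *
levpush(np.r_[np.arange(1.2,1.86,.1),1.9,1.95,2.0],40,guard=35)
print(np.round(telemetry.current_wrist_force(),1))
p=telemetry.current_ee_pos(); r.move_l([p[0],p[1],p[2]+.12],vel=.2); gripper_to(.03); r.move_to([.40,-.1,.3],telemetry.current_tool_rot())
t=vision.snapshot("top"); s=vision.snapshot("side")
for n in("lever_tip","lever_pivot","nut_foot","nut_grip"): print(n,[np.round(d["at"],3).tolist() for c in("side","top") for d in models.mark_of(n,c)[:1]])
print(ch(-.089-.078*np.sin(1.7),-.07,.044+.078*np.cos(1.7)))
cv2.imwrite("pics/end.png",cv2.resize(np.vstack([t[180:280,140:400],s[120:280,170:430]])[:,:,::-1],None,fx=2.3,fy=2.3,interpolation=cv2.INTER_CUBIC)); print(telemetry.current_t())
E
```

```text
[(1.2, 5.9), (1.3, 3.2), (1.4, 1.8), (1.5, 10.6), (1.6, 7.2), (1.7, -0.3), (1.8, 5.4), (1.9, 12.3), (1.95, 25.8), (2.0, 36.9)] False
[-9.4 -1.3 37.8]
lever_tip [[0.637, 0.01, 0.034], [0.64, 0.015, 0.03]]
lever_pivot [[0.634, 0.088, 0.044]]
nut_foot [[0.564, 0.086, 0.09], [0.56, 0.105, 0.087]]
nut_grip [[0.635, 0.088, 0.044], [0.562, 0.085, 0.102]]
[0.64120044 0.01303215 0.03395013]
132.6333
```

View pics/end.png

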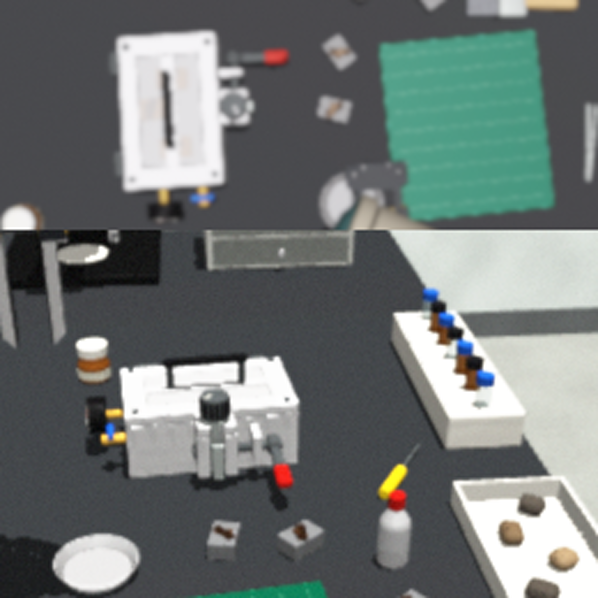

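The lever is home: its tip is at z ≈ 0.032 against 0.034 expected. The lid is shut, the bolt upright with the washer on the fork, the bystanders are unmoved and the robot is clear. Handing in.

```bash
python3 - <<'E'
from h import *
r.hold(.5); r.sign_off()
E
```

```text
the job is handed in; nothing more can be done
```

The job is done and handed in at about 133 s of the 210 s allowed. All three amber blocks on the mat are in the chamber, the lid is shut, the bolt stands upright in the fork, and the clamp is set and closed. The grey look-alikes and the other bench items were not touched.

- **Clamp setting:** After three clockwise turns (about 6.45 rad in all), the washer gap was 8.8 mm by touch. Resistance then began at lever 0.90–0.95, about midway through its travel.
- **Last checks:** The lever tip measured z ≈ 0.030–0.034 m against 0.034 m expected when closed. The washer was on the fork, and the final pictures showed no blocks on the mat and the robot clear.

**Things that went wrong or disagreed:**
- The first push on the bolt stopped early at its force guard; a slower second push brought it to its stop.
- My first nut-height reading was wrong because the nut slides down under light force, so I measured it again more gently.
- While checking the first nut setting I moved the lever to about 1.35 without meeting resistance. I reopened it before the later turns.
- At its stop the lever was pressed with about 37 N.
- The middle block ended a little nearer the hinge than I placed it, but it lies flat inside.

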